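Switch the washing machine from mains water to rainwater

ROBOT

A 6-joint arm with a two-finger parallel gripper is mounted at the origin on the work surface. World frame = base frame: x ahead of the robot, y to its left, z up, the work surface at z = 0. Lengths are in mm, angles in rad, forces in N, time in s.
With the tool pointing down it reaches from about 300 to 1000 mm from the base axis. Payload 5.1 kg.
Tool frame: the origin (TCP) lies at the very end of the fingers, on their centre line; the grasp point (between the pads) lies 19 mm behind it; z points along the fingers, y is the line along which they close (so a half turn about z gives the same grasp; the last joint's range is limited). The gripper opens to 95 mm and grips with 3 to 60 N. Pads are 20 mm wide; open, the fingers measure 119 mm over their backs; the gripper's body (75 mm by 180 mm) begins 59 mm behind the grasp point.
Start: joints at [-1.222, 0.124, 1.65, -0, 1.367, -0.083], TCP at [271.996, -590.341, 214.656] pointing down, gripper open.
Joint ranges: [-2.61, 2.61], [-1.02, 2.33], [0.03, 2.71], [-1.35, 4.49], [0.32, 2.68], [-2.91, 2.91]. Speed limits (rad/s): [2.57, 2.57, 3.14, 3.14, 3.14, 3.14].

INTERFACE

Orientations are given as a rotation vector (axis times angle).
In Python, from workcell import arm gives the robot as it stands.
- The arm moves only by the tool play_rows, never from a script. Its argument "steps" is text: rows parted by semicolons, each of 7 numbers parted by spaces: the turn, a rotation vector about the world's x, y, z in degrees, then the shift along the world's x, y, z in cm, then the closure, from 0 (fully open) to 1 (shut). A call has 1 to 20 rows; each row shifts and turns the commanded pose from where the row before left it; what a row does not reach is not made up. A row lasts 1/8 s, in which the tool goes at most 62.5 mm and 10.7 degrees, less where a joint would pass 70% of its speed; a pose out of reach is approached as far as the arm can. A call with a gripper value outside its range is refused whole. The fingers move at their own pace and stop on an object; "newtons" is the grip in N (left out, the last holds). Time passes only in rows, so rows that do not move let the fingers close. It gives the time, the measured TCP pose, the force, the opening and the grip force at its end, in the units of the state.
- arm.get_state(): the state, without advancing time (a new reading comes with each control period).
- arm.camera(name): name is "side" or "top" or "wrist"; returns a dict with "frame" (384x512x3 uint8, blue, green, red), "camera_matrix" (3x3 intrinsics, pixels), "eye" and "rotation" of the camera in the world. Camera axes: x right, y down, z forward; pixel columns grow to the right and rows downward; lengths in mm; the calibration is good to about 2 mm. A picture is of the moment at which its call begins. There is no depth.
- arm.job_done(): hands the job in; it is judged then, once.
The state is a dict: "time": time; "qpos": joint angles; "joint_vel": joint speeds; "tau": joint torques, N m; "tcp_pos": TCP position; "tcp_rot": TCP orientation; "contact_force": force on the tool from outside, world axes, zero at the start; "moment": the same for the moment, N m; "grip_width": opening from 0.0 (shut) to 1.0 (fully open); "grasp_force": force on a finger pad.
Only numpy, scipy, OpenCV 4.12 (cv2) and the standard library are available. Lean on these libraries where they do the work, as an engineer would, in place of code of your own. Each camera call takes 0.05 s, during which the arm holds its last target. There are 200 camera calls.

TASK

Switch the laundry's washing machine from mains water to rainwater: first shut the valve with the long flat lever by pushing the lever with a fingertip until it lies fully crosswise to its pipe, and only then open the valve with the ball-ended lever, pushing that one until it lies fully along its pipe. Only push with the outside of the fingers, never take a lever between them, and leave the small hand wheel and everything else on the worktop where it is.

Things in the scene. Friction and masses are not known exactly. Their poses are not given: they have to be found in the camera images.
- mains: the mains valve, with the long flat lever. Origin: on the worktop straight below the vertical stem (turning axis). Fixed white plate 250 x 60 x 6 mm; a 24 mm steel pipe runs over it along this body's x axis, pipe axis 40 mm up (42 mm across at the stem, top at 61 mm). Anywhere in the row of three; its x within 0.25 rad of world x.
- mains_lever (a joint): angle of the long flat lever, rad. 0: open, along the pipe, pointing to +x of mains (away from the robot). Grows counter-clockwise from above to 1.571: shut, square across the pipe, pointing to +y of mains. Fixed stops at both ends. Stays where it is left; takes 0.3 N m to turn (4 N at 80 mm from the stem). Starts open or partly open, 0 to 0.6.
- mains_tip (a point): outer end of the long flat lever, 110 mm from the stem axis, at mid-thickness, 90 mm above the worktop; x points outward along the lever, z up. The outer 75 mm is a black plastic grip 22 mm wide, 18 mm thick (81 to 99 mm above the worktop); inward of it a steel strip 20 mm wide, 10 mm thick. Free below down to the pipe.
- rain: the rainwater valve, with the ball-ended lever. Origin: on the worktop straight below the vertical stem (turning axis). Fixed white plate 250 x 60 x 6 mm; a 24 mm steel pipe runs over it along this body's x axis, pipe axis 40 mm up (42 mm across at the stem, top at 61 mm). Anywhere in the row of three; its x within 0.25 rad of world x.
- rain_lever (a joint): angle of the ball-ended lever, rad. 0: open, along the pipe, pointing to +x of rain. Grows counter-clockwise from above to 1.571: shut, square across the pipe, pointing to +y of rain. Fixed stops at both ends. Stays where it is left; takes 0.25 N m to turn (4 N at 60 mm from the stem). Starts shut or nearly shut, 1.1 to 1.571.
- rain_ball (a point): centre of the black ball, 28 mm across, at the end of the round steel lever (12 mm thick), 80 mm from the stem axis and 90 mm above the worktop; its x axis points outward along the lever, z up. The bare rod lies from 14 to 66 mm from the stem axis.
- drain: the drain valve, with a small black four-spoked hand wheel instead of a lever: leave it alone. Origin: on the worktop straight below the vertical stem (turning axis). Fixed white plate 250 x 60 x 6 mm; a 24 mm steel pipe runs over it along this body's x axis, pipe axis 40 mm up (42 mm across at the stem, top at 61 mm). Anywhere in the row of three; its x within 0.25 rad of world x.
- drain_rim (a point): a point on the rim of the drain valve's hand wheel, 31 mm from its axis (wheel 72 mm across, 10 mm thick, 90 mm above the worktop). The wheel turns easily and must not be turned.
- soap: loose bar of white soap, 72 x 42 x 28 mm; origin under its centre
- clothespeg: loose wooden clothes peg, 75 x 15 x 10 mm; origin under its centre
- brush: loose scrubbing brush, 140 x 50 x 34 mm; origin under its centre
- scoop_cup: loose white measuring cup, 72 mm across, 70 mm high; origin under its centre
- detergent: loose blue bottle, 86 mm across, 145 mm high; origin under its centre
- softener: loose clear jar, 66 mm across, 120 mm high; origin under its centre
- lint_scraper: loose grey plastic lint scraper lying flat, about 130 x 60 x 14 mm; origin under its middle

How it is judged:
By the outcome, as a careful person would: the job done as asked, in the order asked, and still so for the second after the job is handed in, with the robot touching nothing.
It also fails if it takes over 51 s, if anything falls off the work surface, if the arm or the gripper's body presses on something with over 40 N, if the wrist force passes 120 N, or if a joint passes its speed limit or range.

## Working session

There is one attempt and no reset: what is moved stays moved. The work goes in short steps, Python scripts to look and compute and a tool call to move; the robot and the scene stay as the last step left them, time stands still between calls to the robot, and variables do not carry over. Pictures are saved under pics/ and viewed, at most 10 in all, crops included, and the job is handed in when it is done.

Besides the shell and the picture viewer there is one more tool, called after "Request:" by a JSON object that holds its "api" and its "payload", one argument or row to a line. play_rows: Moves the arm, as the interface text tells. Its arguments: {"type":"object","properties":{"steps":{"type":"string"},"newtons":{"type":"number"}},"required":["steps"]}

```bash
mkdir -p pics; cat > h.py <<'E'
import numpy as np, cv2
from workcell import arm
def grab(n,f):
    c=arm.camera(n); cv2.imwrite('pics/%s.png'%f,c['frame']); np.savez('pics/%s.npz'%f,**{k:np.array(v) for k,v in c.items()}); return c
def load(f): return dict(np.load('pics/%s.npz'%f))
def onplane(c,uv,z):
    K=np.array(c['camera_matrix']);R=np.array(c['rotation']);e=np.array(c['eye']).ravel()
    d=R@np.linalg.solve(K,[uv[0],uv[1],1]); return e+d*(z-e[2])/d[2]
def proj(c,p):
    q=np.array(c['rotation']).T@(np.array(p)-np.array(c['eye']).ravel()); q=np.array(c['camera_matrix'])@q; return q[:2]/q[2]
E
python3 - <<'E'
from h import *
a=grab('top','top0');b=grab('side','side0')
print(a['eye'],a['rotation'],a['camera_matrix'],b['eye'])
im=np.hstack([a['frame'],b['frame']])
cv2.imwrite('pics/t0.png',cv2.resize(a['frame'],(800,600),interpolation=cv2.INTER_CUBIC))
print(arm.get_state())
E
```

```text
[ 487.58846155    3.09632941 1195.45795925] [-2.14245501  2.19054019 -0.12358502] [[393.90236833   0.         259.28200966]
 [  0.         393.90236833 192.76816953]
 [  0.           0.           1.        ]] [ 92.45955797 708.14316398 732.22111377]
{'time': 0.1, 'qpos': array([-1.22157754e+00,  1.24440423e-01,  1.65153389e+00, -3.42729417e-05,
        1.36752208e+00, -8.26223032e-02]), 'joint_vel': array([-0.00092809, -0.00111734, -0.00245028, -0.00055627,  0.00031092,
       -0.00019429]), 'tau': array([ 4.41326329e-04, -4.18881476e+01, -3.61096895e+01,  7.76074338e-02,
        4.61593084e-02, -7.41130088e-05]), 'tcp_pos': array([ 271.8028828 , -589.79565031,  213.51173283]), 'tcp_rot': array([-3.06680251e+00, -6.72683174e-01,  4.49414487e-04]), 'contact_force': array([-0.32084469,  0.12081351,  0.33775122]), 'moment': array([ 0.02220125, -0.01942154, -0.01565966]), 'grasp_force': 0.0, 'grip_width': 0.998750863469257}
```

View pics/t0.png

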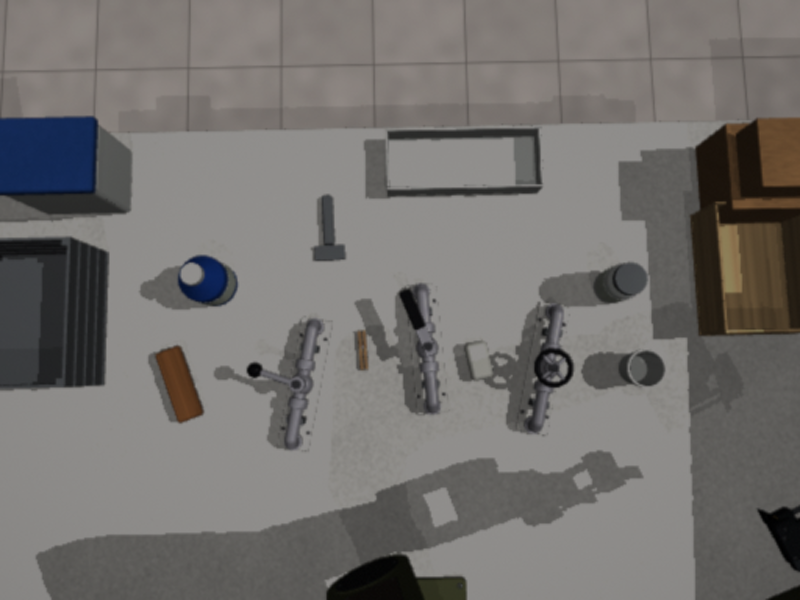

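View pics/side0.png

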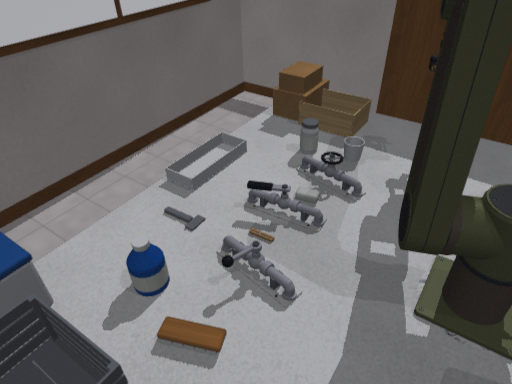

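The top view (800x600) shows mains in the middle: stem (428,347), grip tip (405,291). Rain is on the left, with stem (297,384) and ball (254,370). The drain wheel is at (553,368). The side view agrees.

```bash
sed -i "s/R=np.array(c\['rotation'\])/R=cv2.Rodrigues(np.array(c['rotation']))[0]/; s/np.array(c\['rotation'\]).T/cv2.Rodrigues(np.array(c['rotation']))[0].T/" h.py
cat > m.py <<'E'
from h import *
import sys
def blobs(c,win,thr=45):
    x0,y0,x1,y1=win; g=c['frame'].max(2); m=np.zeros_like(g); m[y0:y1,x0:x1]=(g[y0:y1,x0:x1]<thr)*255
    n,l,s,ce=cv2.connectedComponentsWithStats(m); i=1+s[1:,4].argmax()
    return s[i],ce[i],np.argwhere(l==i)[:,::-1]
E
python3 - <<'E'
from m import *
a=load('top0');b=load('side0')
s=1.5625
def tri(p,q):
    A=[];B=[]
    for c,u in((a,p),(b,q)):
        e=c['eye'];d=onplane(c,u,0)-e;d/=np.linalg.norm(d);P=np.eye(3)-np.outer(d,d);A.append(P);B.append(P@e)
    return np.linalg.solve(sum(A),sum(B))
for n,w,wb in(('grip',(250,175,275,215),(240,175,275,195)),('ball',(150,225,172,245),(215,250,237,272)),('wheel',(335,215,375,255),(315,145,350,170))):
    S,ce,px=blobs(a,w);S2,ce2,p2=blobs(b,wb)
    v=cv2.fitLine(px.astype(np.float32),cv2.DIST_L2,0,.01,.01).ravel()
    t=(px-v[2:])@v[:2]; e1,e2=v[2:]+v[:2]*t.min(),v[2:]+v[:2]*t.max()
    print(n,S,S2,'tri',tri(ce,ce2).round(),'pl',onplane(a,ce,90).round(),'ends',onplane(a,e1,95).round(),onplane(a,e2,95).round())
for n,p,z in(('mstem',(428,347),95),('m+x',(423,290),45),('m-x',(433,408),45),('rstem',(297,384),95),('r+x',(315,323),45),('r-x',(292,444),45),('soap',(479,360),28),('peg',(361,350),10)):
    print(n,onplane(a,np.array(p)/s,z).round())
R=cv2.Rodrigues(arm.get_state()['tcp_rot'])[0];print(R.round(3))
cr=a['frame'][170:300,140:390];cv2.imwrite('pics/c1.png',cv2.resize(cr,None,fx=3.2,fy=3.2,interpolation=cv2.INTER_CUBIC))
E
```

```text
grip [256 185  16  26 205] [248 181  24   9 161] tri [596. -14.  88.] pl [597. -14.  90.] ends [630.  -0.  95.] [562. -27.  95.]
ball [158 233   9   8  60] [222 256  12  11 101] tri [492. 270.  90.] pl [493. 271.  90.] ends [488. 279.  95.] [499. 258.  95.]
wheel [342 221  24  27 210] [322 153  21  12  87] tri [ 484. -262.   87.] pl [ 487. -260.   90.] ends [ 522. -241.   95.] [ 454. -274.   95.]
mstem [526. -42.  95.]
m+x [635. -37.  45.]
m-x [415. -50.  45.]
rstem [466. 192.  95.]
r+x [577. 167.  45.]
r-x [356. 210.  45.]
soap [ 502. -140.   28.]
peg [526.  84.  10.]
[[ 0.908  0.419 -0.001]
 [ 0.419 -0.908  0.002]
 [ 0.    -0.002 -1.   ]]
```

View pics/c1.png

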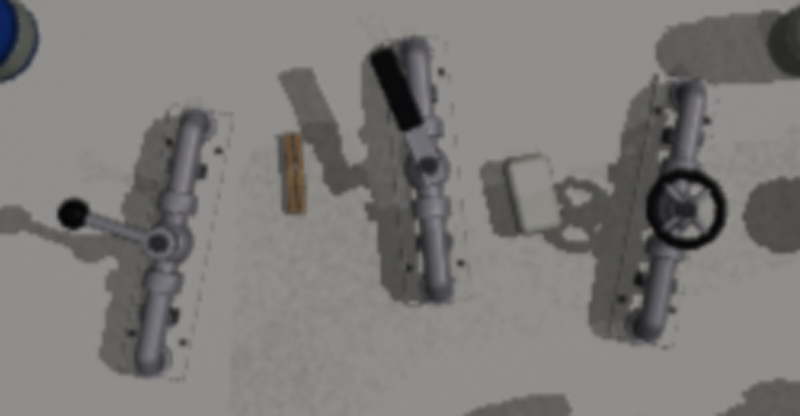

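The crop confirms the geometry. The mains lever is at 0.32 rad, with grip centre (597,-14) and stem (530,-41). The rain ball is at (493,271), with stem (467,192). Heights triangulate to about 90, as they should. Next I shut the fingers and move to the right-hand side of the mains lever, staying high.

Request:
{"api": "play_rows", "payload": {
  "steps": "0 0 0 1.2 2.0 0 1;0 0 0 2.5 3.9 0 1;0 0 0 2.5 3.9 0 1;0 0 0 2.5 3.9 0 1;0 0 0 2.5 3.9 0 1;0 0 0 2.5 3.9 0 1;0 0 0 2.5 3.9 0 1;0 0 0 2.5 3.9 0 1;0 0 0 2.5 3.9 0 1;0 0 0 2.5 3.9 0 1;0 0 0 2.5 3.9 0 1;0 0 0 2.5 3.9 0 1;0 0 0 2.5 3.9 0 1;0 0 0 2.5 3.9 0 1;0 0 0 1.6 1.2 0 1;0 0 0 0 0 0 1;0 0 0 0 0 0 1",
  "newtons": 20
}}

```text
time: 2.22
tcp_pos: [624.3, -52.0, 214.4]
tcp_rot: [3.069, 0.672, -0.001]
contact_force: [-0.4, 0.4, 0.3]
grip_width: 0.003
grasp_force: 0.0
```

Request:
{"api": "play_rows", "payload": {
  "steps": "0 0 0 0 0 -3 1;0 0 0 0 0 -3.5 1;0 0 0 0 0 -3.5 1;0 0 0 0 0 -2.6 1;0 0 0 0 0 -1.2 1;0 0 0 0 0 0 1;0 0 0 0 0 0 1"
}}

```text
time: 3.1
tcp_pos: [626.0, -51.9, 78.3]
tcp_rot: [3.068, 0.672, 0.004]
contact_force: [-1.1, -0.0, 0.5]
grip_width: 0.005
grasp_force: 0.0
```

```bash
cat > arc.py <<'E'
from h import *
def arc(stem,r,off,t0,t1,n,sgn):
    p=arm.get_state()['tcp_pos'][:2]
    for t in np.linspace(t0,t1,n):
        u=np.array([np.cos(t),np.sin(t)]);nn=sgn*np.array([-u[1],u[0]])
        q=np.array(stem)+r*u-off*nn; print(round(t,2),q.round(),((q-p)/10).round(1)); p=q
E
python3 - <<'E'
from arc import *
grab('top','top1'); c=load('top1')
cv2.imwrite('pics/c2.png',cv2.resize(c['frame'][150:260,180:330],None,fx=4,fy=4))
arc((529.6,-40.8),85,25,.378,1.63,17,1)
E
```

```text
0.38 [618. -33.] [-0.8  1.9]
0.46 [617. -26.] [-0.1  0.7]
0.53 [615. -19.] [-0.1  0.7]
0.61 [614. -12.] [-0.2  0.7]
0.69 [611.  -6.] [-0.2  0.6]
0.77 [608.   0.] [-0.3  0.6]
0.85 [605.   6.] [-0.3  0.6]
0.93 [601.  12.] [-0.4  0.6]
1.0 [596.  17.] [-0.4  0.5]
1.08 [592.  23.] [-0.5  0.5]
1.16 [586.  27.] [-0.5  0.5]
1.24 [581.  31.] [-0.5  0.4]
1.32 [575.  35.] [-0.6  0.4]
1.4 [569.  39.] [-0.6  0.3]
1.47 [563.  41.] [-0.6  0.3]
1.55 [556.  44.] [-0.7  0.2]
1.63 [550.  46.] [-0.7  0.2]
```

View pics/c2.png

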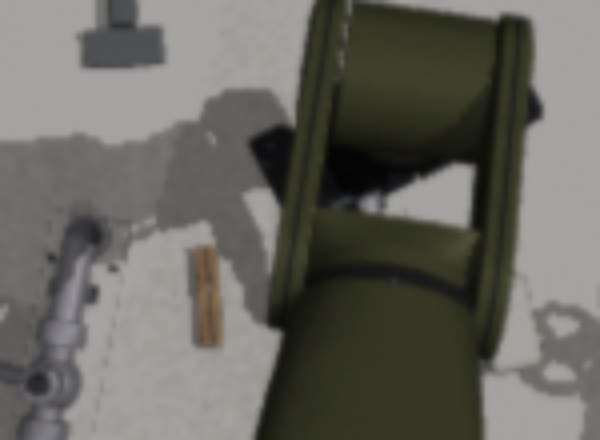

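The arm hides the lever in this view, but the force reads near zero, so nothing is touching. I'll start the push.

Request:
{"api": "play_rows", "payload": {
  "steps": "0 0 0 -0.4 0.9 0 1;0 0 0 -0.4 1.0 0 1;0 0 0 -0.1 0.7 0 1;0 0 0 -0.1 0.7 0 1;0 0 0 -0.2 0.7 0 1;0 0 0 -0.2 0.6 0 1;0 0 0 -0.3 0.6 0 1;0 0 0 -0.3 0.6 0 1;0 0 0 -0.4 0.6 0 1;0 0 0 -0.4 0.5 0 1"
}}

```text
time: 4.4
tcp_pos: [597.0, 18.1, 76.8]
tcp_rot: [3.069, 0.673, 0.001]
contact_force: [0.5, -3.8, 0.4]
grip_width: 0.006
grasp_force: 1.8
```

Request:
{"api": "play_rows", "payload": {
  "steps": "0 0 0 -0.5 0.5 0 1;0 0 0 -0.5 0.5 0 1;0 0 0 -0.5 0.4 0 1;0 0 0 -0.6 0.4 0 1;0 0 0 -0.6 0.3 0 1;0 0 0 -0.6 0.3 0 1"
}}

```text
time: 5.15
tcp_pos: [563.8, 41.9, 76.8]
tcp_rot: [-3.069, -0.673, -0.001]
contact_force: [2.8, -3.3, 0.5]
grip_width: 0.005
grasp_force: 1.7
```

Request:
{"api": "play_rows", "payload": {
  "steps": "0 0 0 -0.7 0.2 0 1;0 0 0 -0.5 0.1 0 1;0 0 0 0 0 0 1"
}}

```text
time: 5.52
tcp_pos: [551.3, 45.1, 76.6]
tcp_rot: [-3.068, -0.672, 0.001]
contact_force: [1.1, -1.8, -0.3]
grip_width: 0.002
grasp_force: 0.6
```

Force shows the stop isn't reached yet, so I creep on towards -x until it rises.

Request:
{"api": "play_rows", "payload": {
  "steps": "0 0 0 -0.4 0 0 1;0 0 0 -0.2 0 0 1;0 0 0 0 0 0 1"
}}

```text
time: 5.9
tcp_pos: [545.8, 45.2, 76.7]
tcp_rot: [-3.068, -0.672, -0.0]
contact_force: [2.4, 2.8, 0.3]
grip_width: 0.003
grasp_force: 1.5
```

Request:
{"api": "play_rows", "payload": {
  "steps": "0 0 0 -0.3 0 0 1;0 0 0 0 0 0 1"
}}

```text
time: 6.15
tcp_pos: [545.0, 45.3, 77.0]
tcp_rot: [-3.069, -0.672, -0.009]
contact_force: [9.2, 3.5, -3.3]
grip_width: 0.005
grasp_force: 5.0
```

Request:
{"api": "play_rows", "payload": {
  "steps": "0 0 0 -0.3 0 0 1;0 0 0 0 0 0 1"
}}

```text
time: 6.4
tcp_pos: [544.8, 45.3, 77.3]
tcp_rot: [3.068, 0.672, 0.021]
contact_force: [19.4, 5.1, -10.7]
grip_width: 0.005
grasp_force: 9.3
```

The finger stalled at x = 545 with force rising, so mains is at its stop. I back off, rise, and go to the near side of the rain lever.

Request:
{"api": "play_rows", "payload": {
  "steps": "0 0 0 1.5 0 0 1;0 0 0 2.5 0 0 1;0 0 0 1 0 1 1;0 0 0 0 0 3 1;0 0 0 0 0 4 1;0 0 0 0 0 2.5 1;0 0 0 -1.6 1.9 0 1;0 0 0 -2.8 3.8 0 1;0 0 0 -2.8 3.8 0 1;0 0 0 -2.8 3.8 0 1;0 0 0 -2.8 3.8 0 1;0 0 0 -2.6 3.0 0 1;0 0 0 0 0 0 1;0 0 0 0 0 0 1"
}}

```text
time: 8.15
tcp_pos: [434.9, 245.4, 180.6]
tcp_rot: [3.068, 0.674, -0.003]
contact_force: [0.6, -0.2, -0.1]
grip_width: 0.006
grasp_force: 0.0
```

```bash
python3 - <<'E'
from arc import *
print(arm.get_state()['tcp_pos'])
c=grab('top','top2');s=grab('side','side2')
cv2.imwrite('pics/c3.png',np.hstack([cv2.resize(c['frame'][150:280,140:340],(400,260)),cv2.resize(s['frame'][130:310,180:380],(400,360))[:260]]))
E
```

```text
[434.8849051  245.38961319 180.59476875]
```

View pics/c3.png

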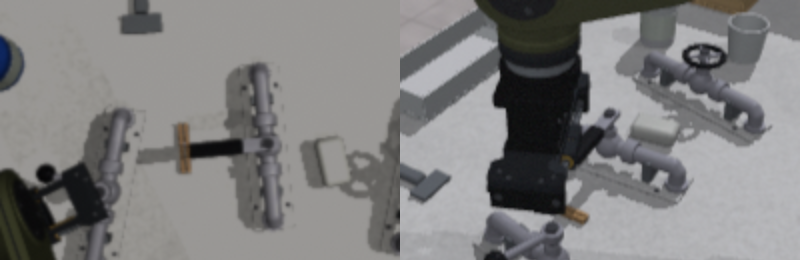

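The mains lever now lies crosswise, from (265,145) to (190,150) in the crop, square to its pipe. Next: lower, then swing the rain lever.

Request:
{"api": "play_rows", "payload": {
  "steps": "0 0 0 0 0 -2.5 1;0 0 0 0 0 -3.5 1;0 0 0 0 0 -3 1;0 0 0 0 0 -1.4 1;0 0 0 0 0 0 1"
}}

```text
time: 8.88
tcp_pos: [435.7, 244.9, 76.8]
tcp_rot: [3.069, 0.671, -0.003]
contact_force: [-0.1, 0.4, 0.8]
grip_width: 0.003
grasp_force: 0.0
```

```bash
python3 - <<'E'
from arc import *
arc((467,192),48,20,1.253,-.192,14,-1)
E
```

```text
1.25 [463. 244.] [ 2.7 -0.1]
1.14 [469. 244.] [0.6 0. ]
1.03 [475. 243.] [ 0.6 -0.1]
0.92 [480. 242.] [ 0.6 -0.1]
0.81 [486. 241.] [ 0.5 -0.2]
0.7 [491. 238.] [ 0.5 -0.2]
0.59 [496. 235.] [ 0.5 -0.3]
0.47 [501. 232.] [ 0.5 -0.3]
0.36 [505. 228.] [ 0.4 -0.4]
0.25 [508. 223.] [ 0.4 -0.4]
0.14 [512. 219.] [ 0.3 -0.5]
0.03 [514. 213.] [ 0.3 -0.5]
-0.08 [516. 208.] [ 0.2 -0.5]
-0.19 [518. 202.] [ 0.1 -0.6]
```

Request:
{"api": "play_rows", "payload": {
  "steps": "0 0 0 0.9 0 0 1;0 0 0 1.0 0 0 1;0 0 0 0.8 0 0 1;0 0 0 0.6 0 0 1;0 0 0 0.6 -0.1 0 1;0 0 0 0.6 -0.1 0 1;0 0 0 0.5 -0.2 0 1;0 0 0 0.5 -0.2 0 1;0 0 0 0.5 -0.3 0 1;0 0 0 0.5 -0.3 0 1"
}}

```text
time: 10.12
tcp_pos: [499.3, 233.9, 76.8]
tcp_rot: [-3.067, -0.673, 0.008]
contact_force: [-5.0, 2.1, 0.9]
grip_width: 0.009
grasp_force: 2.3
```

Request:
{"api": "play_rows", "payload": {
  "steps": "0 0 0 0.4 -0.4 0 1;0 0 0 0.4 -0.4 0 1;0 0 0 0.3 -0.5 0 1;0 0 0 0.3 -0.5 0 1;0 0 0 0.2 -0.5 0 1"
}}

```text
time: 10.75
tcp_pos: [515.2, 212.1, 76.7]
tcp_rot: [-3.065, -0.671, 0.006]
contact_force: [-4.4, 5.3, -1.3]
grip_width: 0.002
grasp_force: 3.1
```

Request:
{"api": "play_rows", "payload": {
  "steps": "0 0 0 0.1 -0.6 0 1;0 0 0 0 -0.3 0 1;0 0 0 0 0 0 1"
}}

```text
time: 11.12
tcp_pos: [517.3, 202.9, 77.0]
tcp_rot: [-3.066, -0.671, 0.002]
contact_force: [-2.7, 4.0, -1.5]
grip_width: 0.006
grasp_force: 2.1
```

Request:
{"api": "play_rows", "payload": {
  "steps": "0 0 0 0 -0.3 0 1;0 0 0 0 0 0 1"
}}

```text
time: 11.38
tcp_pos: [517.2, 201.9, 77.0]
tcp_rot: [-3.062, -0.669, 0.0]
contact_force: [-1.9, 12.7, -3.2]
grip_width: 0.003
grasp_force: 5.5
```

Request:
{"api": "play_rows", "payload": {
  "steps": "0 0 0 0 -0.3 0 1;0 0 0 0 0 0 1"
}}

```text
time: 11.62
tcp_pos: [517.1, 201.5, 77.1]
tcp_rot: [-3.057, -0.667, -0.002]
contact_force: [-1.5, 21.2, -4.7]
grip_width: 0.003
grasp_force: 9.6
```

The position has stalled at y ≈ 202 with force rising, so this lever is at its stop too. I back off, rise clear and check.

Request:
{"api": "play_rows", "payload": {
  "steps": "0 0 0 0 1.5 0 1;0 0 0 0 2.5 0 1;0 0 0 0 1 1.5 1;0 0 0 0 0 4 1;0 0 0 0 0 4 1;0 0 0 0 0 2 1;0 0 0 -3 2 0 1;0 0 0 -4 2 0 1;0 0 0 -4 2 0 1;0 0 0 -2 1 0 1;0 0 0 0 0 0 1;0 0 0 0 0 0 1"
}}

```text
time: 13.12
tcp_pos: [388.6, 315.3, 192.7]
tcp_rot: [3.068, 0.672, 0.0]
contact_force: [-0.3, 0.1, 0.2]
grip_width: 0.003
grasp_force: 0.0
```

```bash
python3 - <<'E'
from m import *
c=grab('top','top3');s=grab('side','side3')
print(onplane(c,blobs(c,(225,190,275,225))[1],90).round())
g=cv2.resize(c['frame'][150:280,140:390],(800,416))
cv2.imwrite('pics/c4.png',g)
E
```

```text
[527.  28.  90.]
```

View pics/c4.png

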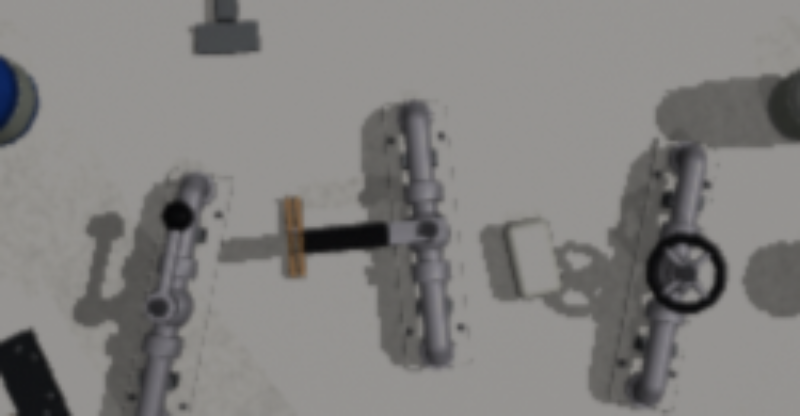

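The crop shows the rain lever along its pipe, from stem (158,307) to ball (177,215), which is about -0.20 rad against the pipe's -0.19. Mains is crosswise, and the wheel, soap and peg haven't moved.

```bash
python3 -c "
from workcell import arm
print(arm.job_done())"
```

```text
the job is handed in; nothing more can be done
None
```

I shut the mains valve against its stop first, then opened the rainwater valve to its stop, each by pushing with the closed fingers; the job was handed in at about 13 s, but hand-in returned no verdict.

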